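# Start the clamp bolt of the gear press in its thread

## Task

The cranked bolt of the green gear press is standing loose on its thread. Take its red handle gently between the fingers (it is thin plastic) and turn the crank backward, anticlockwise seen from above, until you feel the bolt drop into the thread (wound forward before that, it jams crossed), then turn it forward one full turn so that it is started. Finish still holding the handle there, and leave the other things on the bench alone.

Things in the scene. Friction and masses are not known exactly. Their poses are not given: they have to be found in the camera images.
- press: Green gear press, fixed: base plate 110 x 150 x 14 mm (x by y), two columns, bridge with its top 102 mm up, and in its middle a round threaded boss, 62 mm across, top 116 mm up, with the bolt upright in it. A white gear lies under the bolt. Origin: centre of the underside; the bolt's axis is the origin's z axis.
- turn (a joint): Bolt angle, rad, growing clockwise from above (forward). At a the crank points along (cos a, -sin a) in the press frame. Starts at 1.2 to 4.3. Turned backward, the bolt rides up under 2 mm, drops 8 mm at about -0.1; dead end at -0.65. Undropped it jams crossed at +5.2. Once dropped, forward winds it down 8 mm a turn to a stop at 7.4. Takes 0.05 N m.
- bolt: Steel bolt with its crank, 0.35 kg, rests on the thread by its weight, cannot be lifted out. Origin on the axis, level with the crank arm's top: in the press frame 146 to 148 mm up before the drop, 140 mm after it, about 132 mm after one turn forward. The arm is 11 mm thick; the hub does not stand above it.
- sleeve: Red handle: upright plastic sleeve, 18 mm across, 50 mm long, on a pin 48 mm from the bolt's axis. Turns freely on the pin, so the gripper need not turn; slides down it up to 20 mm on a spring (0.5 N, then 0.25 N per mm). Pressed down 8 mm by a hand that stays level, its push eases by about 2 N when the bolt drops. Over 40 N (both fingers added) cracks it. Origin: its centre.
- handle (a point): Centre of the red sleeve: 25 mm under its top, and 49 mm above the crank arm's top when not pressed down (about 196 mm above the bench before the drop). There is free space all round it; 24 mm of bare pin under it.
- multimeter: Bystander, dark hand multimeter, 157 x 79 x 46 mm, left of the press; leave it where it is. Origin: centre of the underside.
- tape_black: Bystander, roll of black tape, 62 mm across, 19 mm high, left behind the press. Origin: centre of the underside.
- alu_beaker: Bystander, white metal beaker lying on its side, 56 x 92 x 56 mm, right of the press. Origin: centre of the underside.
- marker: Bystander, black marker 134 mm long, 17 mm thick, in front of the press. Origin: centre of the underside.
- driver_fine: Bystander, small screwdriver with yellow handle, 135 mm long, right of the press. Origin: centre of the underside.

How it is judged:
By the outcome, as a careful person would: the job done as asked, in the order asked, and still so for the second after the job is handed in, while the arm keeps its last pose, push and grip.
It also fails if it takes over 61 s, if anything falls off the work surface, if the arm or the gripper's body presses on something with over 40 N, if the wrist force passes 120 N, or if a joint passes its speed limit or range.

## Robot

A 6-joint arm with a two-finger parallel gripper is mounted at the origin on a cart in front of the work surface, level with it; the furniture and walls round the work are solid. World frame = base frame: x ahead of the robot, y to its left, z up, the work surface at z = 0. Lengths are in m, angles in rad, forces in N, time in s.
With the tool pointing down it reaches from about 0.325 to 0.75 m from the base axis. Payload 7.6 kg.
Tool frame: the origin (TCP) lies where the fingers leave the gripper's body, on its centre line; the fingertips stand 73 mm ahead of it and the grasp point (between the pads) lies 54 mm ahead of it (ctrl.finger_overhang is the distance from the TCP to the fingertips, in m); z points along the fingers, y is the line along which they close (so a half turn about z gives the same grasp; the last joint's range is limited). The gripper opens to 85 mm and grips with 20 to 120 N. Pads are 22 mm wide; open, the fingers measure 114 mm over their backs; the gripper's body (76 mm by 85 mm) begins 54 mm behind the grasp point. The pads swing forward as they close: fully open they stand 13 mm farther back than shut.
Start: joints at [-1.315, 0.052, 1.401, -0, 1.689, -0.07], TCP at [0.168, -0.497, 0.304] pointing down, gripper open.
Joint ranges: [-2.9, 2.9], [-0.91, 2.17], [0.12, 2.37], [-1.06, 4.2], [0.26, 2.73], [-2.93, 2.93]. Speed limits (rad/s): [2.57, 2.57, 3.01, 3.14, 3.14, 3.14].

## Interface

Orientations are given as a unit quaternion [x, y, z, w].
In Python, from rig import ctrl gives the robot as it stands.
- The arm moves only by the tool carry_out, never from a script. Its arguments are lists of equal length, an entry for each row: "dp": the shift along the tool's x, y, z in mm, a list of three; "roll": the turn about the tool's z in rad. In form: {"dp": [[tx, ty, tz], ...], "roll": [roll, ...]}. A call has 1 to 10 rows; each row shifts and turns the commanded pose from where the row before left it, along the tool's axes as they then stand; what a row does not reach is not made up. A row lasts 1/10 s, in which the tool goes at most 50 mm and 8.59 degrees, less where a joint would pass 70% of its speed; a pose out of reach is approached as far as the arm can. A call is refused whole if a number of a shift passes 50 or a number of a turn 0.15, either way. A call with a gripper value outside its range is refused whole. "gripper" is the closure, from 0 (fully open) to 1 (shut), set as the call begins (left out, the last holds). The fingers move at their own pace and stop on an object; the grip force is fixed at half the most. Time passes only in rows, so rows that do not move let the fingers close. It gives the time, the measured TCP pose, the force, the opening and the grip force at its end, in the units of the state.
- ctrl.observe(): the state, without advancing time (a new reading comes with each control period).
- ctrl.camera(name): name is "scene" or "top"; returns a dict with "image" (384x512x3 uint8, red, green, blue), "z_map" (384x512 float32, m along the optical axis (not along the pixel's ray), 0 where there is no reading), "K" (3x3 intrinsics, pixels), "dist" ([k1, k2, p1, p2, k3] as OpenCV has them; the pictures are not rectified), "camera_from_world" (4x4, takes a point from world to camera coordinates). Camera axes: x right, y up, looking along -z (the intrinsics and any distortion apply to the point x, -y, -z); pixel columns grow to the right and rows downward; lengths in m; the calibration is good to about 2 mm. A picture is of the moment at which its call begins.
- ctrl.sign_off(): hands the job in; it is judged then, once.
The state is a dict: "t": time; "joints": joint angles; "joint_vel": joint speeds; "joint_efforts": joint torques, N m; "eef_pos": TCP position; "tool_rot": TCP orientation; "wrist_force": force on the tool from outside, world axes, zero at the start; "moment": the same for the moment, N m; "width": finger opening in m; "gripper_force": force on a finger pad.
Only numpy, scipy, OpenCV 4.12 (cv2) and the standard library are available. Lean on these libraries where they do the work, as an engineer would, in place of code of your own. Each camera call takes 0.05 s, during which the arm holds its last target. There are 200 camera calls.

## Working session

There is one attempt and no reset: what is moved stays moved. The work goes in short steps, Python scripts to look and compute and a tool call to move; the robot and the scene stay as the last step left them, time stands still between calls to the robot, and variables do not carry over. Pictures are saved under pics/ and viewed, at most 10 in all, crops included, and the job is handed in when it is done.

Besides the shell and the picture viewer there is one more tool, called after "Call:" by a JSON object that holds its "name" and its "arguments". carry_out: Moves the arm, as the interface text tells. Its arguments: {"type":"object","properties":{"dp":{"type":"array","items":{"type":"array","items":{"type":"number"}}},"roll":{"type":"array","items":{"type":"number"}},"gripper":{"type":"number"}},"required":["dp","roll"]}

```bash
mkdir -p pics
cat > h.py <<'E'
import numpy as np, cv2
from rig import ctrl
def world(c):
    # world points for every pixel
    h,w=c["z_map"].shape
    u,v=np.meshgrid(np.arange(w),np.arange(h))
    p=np.stack([u,v],-1).reshape(-1,1,2).astype(np.float64)
    n=cv2.undistortPoints(p,c["K"],np.array(c["dist"],float)).reshape(h,w,2)
    z=c["z_map"]
    P=np.stack([n[...,0]*z,-n[...,1]*z,-z,np.ones_like(z)],-1)
    return (P@np.linalg.inv(c["camera_from_world"]).T)[...,:3]
def red(im):
    hsv=cv2.cvtColor(im,cv2.COLOR_RGB2HSV)
    H,S,V=hsv[...,0],hsv[...,1],hsv[...,2]
    return ((H<8)|(H>172))&(S>130)&(V>60)
E
python3 - <<'E'
from h import *
ims=[]
for n in("scene","top"):
    c=ctrl.camera(n); W=world(c); m=red(c["image"])&(c["z_map"]>0)
    print(n,m.sum())
    k,l,s,ce=cv2.connectedComponentsWithStats(m.astype(np.uint8))
    for i in range(1,k):
        if s[i,4]>15:
            q=W[l==i]; print(s[i],q.min(0).round(3),np.median(q,0).round(3),q.max(0).round(3))
    hsv=cv2.cvtColor(c["image"],cv2.COLOR_RGB2HSV)
    g=(hsv[...,0]>40)&(hsv[...,0]<90)&(hsv[...,1]>80)&(c["z_map"]>0)
    for lo,hi in((.005,.02),(.095,.106),(.11,.12)):
        q=W[g&(W[...,2]>lo)&(W[...,2]<hi)]
        if len(q)>5: print("green",lo,len(q),cv2.minAreaRect((q[:,:2]*1000).astype(np.float32)))
    cv2.imwrite(f"pics/{n}0.png",c["image"][...,::-1])
    np.savez(f"{n}0.npz",W=W,im=c["image"])
print(ctrl.observe())
E
```

```text
scene 369
[197 130  17  14  78] [ 0.961 -0.347  0.001] [ 0.997 -0.322  0.009] [ 1.067 -0.287  0.015]
[236 136   4   9  23] [ 0.75  -0.233  0.1  ] [ 0.756 -0.219  0.11 ] [ 0.759 -0.212  0.123]
[279 148   7  17 100] [ 0.486 -0.104  0.172] [ 0.492 -0.092  0.196] [ 0.503 -0.087  0.22 ]
[179 167  26  13  49] [ 0.841 -0.152  0.004] [ 0.849 -0.088  0.007] [ 0.86  -0.041  0.011]
[364 170   9  11  65] [ 0.194 -0.486 -0.001] [ 0.386 -0.442  0.012] [0.402 0.055 0.331]
[200 276   6   4  20] [0.465 0.24  0.031] [0.47  0.246 0.034] [0.475 0.253 0.036]
green 0.005 614 ((547.9053955078125, -287.95660400390625), (347.343994140625, 1245.744873046875), 13.93387222290039)
green 0.095 287 ((533.5798950195312, -74.84666442871094), (145.80654907226562, 49.5861701965332), 83.26878356933594)
green 0.11 128 ((654.722900390625, -115.65413665771484), (57.71512222290039, 303.6694641113281), 70.40843963623047)
top 530
[342  18   5  12  27] [ 1.03  -0.312  0.01 ] [ 1.053 -0.302  0.013] [ 1.069 -0.297  0.016]
[354  19   3   8  18] [ 1.04  -0.344  0.009] [ 1.054 -0.34   0.012] [ 1.066 -0.336  0.014]
[341  34   5  15
[... 1037 characters left out ...]
't': 0.1, 'joints': array([-1.31528511e+00,  5.27502135e-02,  1.40162575e+00, -3.90171560e-05,
        1.68858938e+00, -7.03150762e-02]), 'joint_vel': array([-0.00133701, -0.00185518, -0.00259823, -0.00160121,  0.00117649,
        0.00066664]), 'joint_efforts': array([ 9.95185110e-04, -3.82581425e+01, -3.60985100e+01, -6.83387930e-05,
        4.84608638e-03,  5.51988322e-06]), 'eef_pos': array([ 0.16801217, -0.49721271,  0.30316762]), 'tool_rot': array([ 9.86759115e-01,  1.62191175e-01, -8.27553315e-05, -6.81612423e-04]), 'wrist_force': array([-0.51099926, -0.0258763 ,  0.52390991]), 'moment': array([ 0.00281502,  0.00534072, -0.04688044]), 'gripper_force': 0.0, 'width': 0.08549645237525455}
```

View pics/scene0.png

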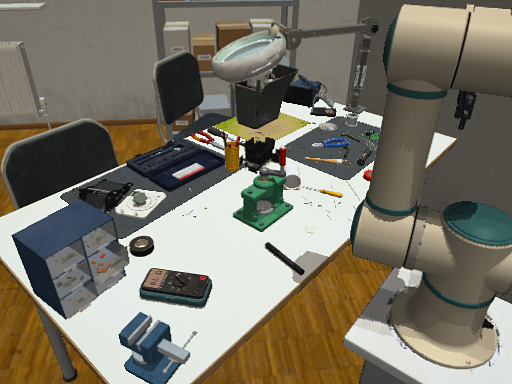

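View pics/top0.png

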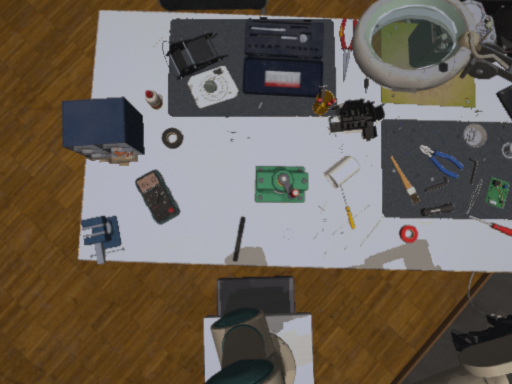

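The scene image shows the press at about (263,205) with the red handle at (282,157). In the top image the press is at (281,184) and the handle at (294,193), so the crank points toward the robot and right. Next I fit the axis, sleeve and yaw more closely.

Run:
```python
from h import *
from scipy.optimize import least_squares
def fit(q,r):
    f=lambda p:np.hypot(q[:,0]-p[0],q[:,1]-p[1])-r
    s=least_squares(f,np.median(q[:,:2],0)+[.005,0],loss="soft_l1",f_scale=.002);return s.x.round(4),np.abs(f(s.x)).mean().round(4)
for n in("scene","top"):
    d=np.load(n+"0.npz");W=d["W"];im=d["im"]
    near=np.hypot(W[...,0]-.5385,W[...,1]+.08)<.08
    t=near&(W[...,2]>.160)&(W[...,2]<.24)
    q=W[t];print(n,"sleeve n",len(q),q.min(0).round(3),np.median(q,0).round(3),q.max(0).round(3),fit(q,.009))
    top=q[q[:,2]>.214];print(" top",len(top),top.mean(0).round(4) if len(top) else"")
    a=W[near&(W[...,2]>.135)&(W[...,2]<.155)];print(" arm",len(a),a.mean(0).round(4),[x for x in cv2.minAreaRect((a[:,:2]*1000).astype(np.float32))])
    hsv=cv2.cvtColor(im,cv2.COLOR_RGB2HSV);g=(hsv[...,0]>40)&(hsv[...,0]<90)&(hsv[...,1]>80)
    b=W[g&(np.hypot(W[...,0]-.5385,W[...,1]+.08)<.12)&(W[...,2]>.006)&(W[...,2]<.02)]
    print(" base",len(b),cv2.minAreaRect((b[:,:2]*1000).astype(np.float32)))
```

```text
scene sleeve n 134 [ 0.486 -0.105  0.161] [ 0.493 -0.093  0.196] [ 0.505 -0.087  0.222] (array([ 0.4972, -0.0991]), np.float64(0.0016))
 top 22 [ 0.4951 -0.0961  0.2185]
 arm 181 [ 0.5183 -0.0827  0.1432] [(517.1541748046875, -82.05594635009766), (72.22867584228516, 33.38245391845703), 16.0333251953125]
 base 583 ((536.5087890625, -74.97189331054688), (151.41073608398438, 108.40956115722656), 86.16838073730469)
top sleeve n 61 [ 0.485 -0.109  0.169] [ 0.492 -0.099  0.218] [ 0.502 -0.091  0.224] (array([ 0.4941, -0.1008]), np.float64(0.0021))
 top 43 [ 0.4936 -0.1004  0.2194]
 arm 183 [ 0.5227 -0.0858  0.1451] [(515.4661865234375, -87.11763000488281), (72.11990356445312, 28.152912139892578), 17.596426010131836]
 base 563 ((537.3435668945312, -79.08135223388672), (143.3627471923828, 104.36125946044922), 88.39350128173828)
```

Call:
{"name": "carry_out", "arguments": {"dp": [[0,0,-10],[0,0,-10],[0,0,-10],[0,0,0],[0,0,0]], "roll": [0.109,0.109,0.109,0,0]}}

```text
t: 0.6
eef_pos: [0.1681, -0.4973, 0.3333]
tool_rot: [1.0, 0.001, -0.0, -0.0]
wrist_force: [-0.1, -0.7, -0.9]
width: 0.0855
gripper_force: 0.0
```

Call:
{"name": "carry_out", "arguments": {"dp": [[16,-20,0],[22,-27,0],[22,-27,0],[22,-27,0],[22,-27,0],[22,-27,0],[22,-27,0],[22,-27,0],[22,-27,0],[22,-27,0]], "roll": [0,0,0,0,0,0,0,0,0,0], "gripper": 0.3}}

```text
t: 1.6
eef_pos: [0.3829, -0.2333, 0.333]
tool_rot: [1.0, 0.001, -0.0, -0.0]
wrist_force: [0.3, -0.1, 0.4]
width: 0.0596
gripper_force: 0.0
```

Call:
{"name": "carry_out", "arguments": {"dp": [[22,-27,0],[22,-27,0],[22,-27,0],[22,-27,0],[15,-18,0],[10,-10,0],[0,0,0],[0,0,0]], "roll": [0,0,0,0,0,0,0,0]}}

```text
t: 2.4
eef_pos: [0.4952, -0.0993, 0.3335]
tool_rot: [1.0, -0.0, -0.001, 0.0]
wrist_force: [-0.6, 0.1, -0.2]
width: 0.0593
gripper_force: 0.0
```

Call:
{"name": "carry_out", "arguments": {"dp": [[0,0,15],[0,0,20],[0,0,20],[0,0,15],[0,0,8],[0,0,4],[0,0,0]], "roll": [0,0,0,0,0,0,0]}}

```text
t: 3.1
eef_pos: [0.4955, -0.099, 0.2518]
tool_rot: [1.0, -0.001, -0.0, 0.0]
wrist_force: [-0.9, 0.7, 0.7]
width: 0.0599
gripper_force: 0.0
```

Call:
{"name": "carry_out", "arguments": {"dp": [[0,0,0],[0,0,0],[0,0,0],[0,0,0],[0,0,0],[0,0,0]], "roll": [0,0,0,0,0,0], "gripper": 0.7}}

```text
t: 3.7
eef_pos: [0.4956, -0.0988, 0.2519]
tool_rot: [1.0, -0.001, 0.0, 0.0]
wrist_force: [0.1, -0.4, -0.1]
width: 0.0258
gripper_force: 0.0
```

Run:
```python
from h import *
o=[]
for n in("scene","top"):
    c=ctrl.camera(n);im=c["image"][...,::-1]
    x,y=(282,165) if n=="scene" else (290,188)
    o.append(cv2.resize(im[y-45:y+45,x-40:x+40],None,fx=5,fy=5,interpolation=cv2.INTER_CUBIC))
cv2.imwrite("pics/g1.png",np.hstack(o)); print(ctrl.observe()["wrist_force"],ctrl.observe()["gripper_force"])
```

```text
[1.06217914 0.35428455 0.22451121] 0.0
```

View pics/g1.png

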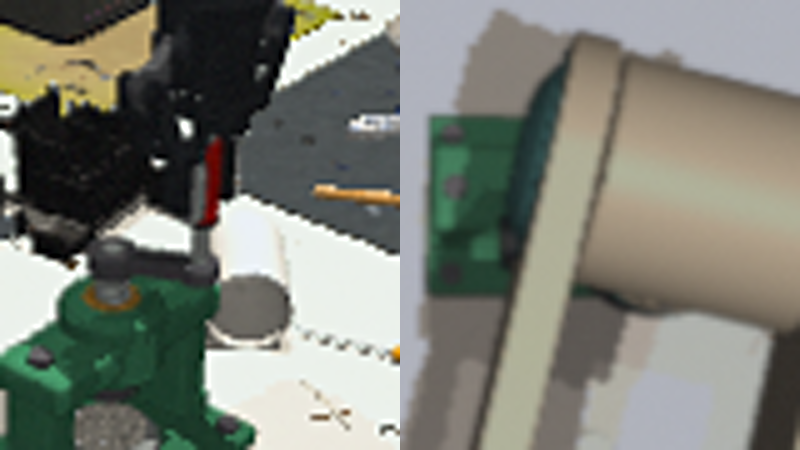

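The sleeve, at crop pixel (212,185), sits between the fingers. The arm and hub, at about (110,255), are visible to the scene camera. I close in small steps.

Call:
{"name": "carry_out", "arguments": {"dp": [[0,0,0],[0,0,0],[0,0,0]], "roll": [0,0,0], "gripper": 0.77}}

```text
t: 4.1
eef_pos: [0.4955, -0.0988, 0.2519]
tool_rot: [1.0, -0.001, 0.0, 0.0]
wrist_force: [0.1, -0.3, 0.4]
width: 0.0195
gripper_force: 0.2
```

Call:
{"name": "carry_out", "arguments": {"dp": [[0,0,0],[0,0,0],[0,0,0]], "roll": [0,0,0], "gripper": 0.785}}

```text
t: 4.4
eef_pos: [0.4956, -0.0989, 0.2519]
tool_rot: [1.0, -0.001, 0.0, 0.0]
wrist_force: [0.4, -3.0, 0.9]
width: 0.0184
gripper_force: 0.9
```

Call:
{"name": "carry_out", "arguments": {"dp": [[0,0,0],[0,0,0],[0,0,0]], "roll": [0,0,0], "gripper": 0.79}}

```text
t: 4.7
eef_pos: [0.4955, -0.0988, 0.2519]
tool_rot: [1.0, -0.001, -0.0, 0.0]
wrist_force: [-0.7, -2.8, -0.3]
width: 0.018
gripper_force: 1.2
```

Call:
{"name": "carry_out", "arguments": {"dp": [[0,0,0],[0,0,0],[0,0,0]], "roll": [0,0,0], "gripper": 0.795}}

```text
t: 5.0
eef_pos: [0.4955, -0.0988, 0.2519]
tool_rot: [1.0, -0.001, -0.0, 0.0]
wrist_force: [-0.1, -2.4, 0.2]
width: 0.0181
gripper_force: 9.0
```

Call:
{"name": "carry_out", "arguments": {"dp": [[0,0,2],[0,0,3],[0,0,3],[0,0,2],[0,0,0],[0,0,0]], "roll": [0,0,0,0,0,0]}}

```text
t: 5.6
eef_pos: [0.4956, -0.0988, 0.2421]
tool_rot: [1.0, -0.001, 0.0, 0.0]
wrist_force: [-1.7, -2.8, 3.1]
width: 0.018
gripper_force: 9.1
```

```bash
cat > look.py <<'E'
from h import *
import sys
# mean wrist force while cameras tick, plus arm/sleeve geometry seen by the scene camera
F=[];A=[]
for i in range(int(sys.argv[1]) if len(sys.argv)>1 else 4):
    c=ctrl.camera("scene");F.append(ctrl.observe()["wrist_force"])
    W=world(c);im=c["image"];hsv=cv2.cvtColor(im,cv2.COLOR_RGB2HSV)
    near=np.hypot(W[...,0]-.538,W[...,1]+.081)<.065
    s=W[near&red(im)&(W[...,2]>.14)]
    h=W[(np.hypot(W[...,0]-.538,W[...,1]+.081)<.009)&(W[...,2]>.12)&(W[...,2]<.16)]
    A.append([len(s),*(np.median(s,0) if len(s) else [0]*3),len(h),np.percentile(h[:,2],75) if len(h) else 0])
o=ctrl.observe()
print("F",np.mean(F,0).round(2),"t",o["t"],o["eef_pos"].round(4),"grip",o["gripper_force"],"w",o["width"])
print("sleeve n,xyz; hub n,z",np.mean(A,0).round(4))
cv2.imwrite(f"pics/l{o['t']:.2f}.png",cv2.resize(im[110:210,235:335][...,::-1],None,fx=5,fy=5))
E
python3 look.py
```

```text
F [-1.58 -2.81  2.95] t 5.8 [ 0.4956 -0.0988  0.2421] grip 9.075196087360382 w 0.017673025663638618
sleeve n,xyz; hub n,z [30.25    0.4883 -0.0972  0.1886 21.75    0.1457]
```

```bash
cat > arc.py <<'E'
import sys,numpy as np
# arc.py x y cx cy theta0deg theta1deg n dz_total : rounded tool-frame steps (mm)
x,y,cx,cy,a,b,n,dz=map(float,sys.argv[1:]);n=int(n)
th=np.radians(np.linspace(a,b,n+1))[1:]
P=np.c_[cx+48*np.cos(th),cy+48*np.sin(th)]
cur=np.array([x,y]);out=[]
for p in P:
    d=np.round(p-cur,1);cur=cur+d;out.append([d[0],-d[1],round(dz/n,2)])
print([[round(float(v),2)+0 for v in r] for r in out],cur)
E
python3 arc.py 495.5 -98.8 538 -81 203 253 10 0
```

```text
[[0.1, 4.7, 0.0], [2.1, 3.6, 0.0], [2.5, 3.5, 0.0], [2.7, 3.1, 0.0], [3.0, 3.0, 0.0], [3.2, 2.6, 0.0], [3.5, 2.4, 0.0], [3.6, 2.1, 0.0], [3.8, 1.7, 0.0], [4.0, 1.4, 0.0]] [ 524.  -126.9]
```

Call:
{"name": "carry_out", "arguments": {"dp": [[1,4,0],[1.6,4,0],[2.5,3.5,0],[2.7,3.1,0],[3,3,0]], "roll": [0,0,0,0,0]}}

```text
t: 6.3
eef_pos: [0.5069, -0.1157, 0.242]
tool_rot: [1.0, -0.0, 0.001, -0.001]
wrist_force: [1.6, 5.4, 2.9]
width: 0.0176
gripper_force: 9.3
```

Call:
{"name": "carry_out", "arguments": {"dp": [[3,2.8,0],[3.5,2.4,0],[3.6,2.1,0],[3.8,1.7,0],[4,1.4,0]], "roll": [0,0,0,0,0]}}

```text
t: 6.8
eef_pos: [0.5245, -0.1258, 0.2417]
tool_rot: [1.0, 0.0, -0.0, -0.002]
wrist_force: [-2.0, 7.1, 3.7]
width: 0.0177
gripper_force: 9.3
```

```bash
python3 look.py; python3 arc.py 523.7 -126.8 538 -81 253 308 10 0
```

```text
F [1.84 6.27 2.93] t 7.0 [ 0.5249 -0.1259  0.2419] grip 9.312654733657837 w 0.01756095765433032
sleeve n,xyz; hub n,z [24.25    0.5179 -0.1233  0.1865 20.75    0.1465]
[[4.7, 1.2, 0.0], [4.6, 0.7, 0.0], [4.6, 0.3, 0.0], [4.6, -0.2, 0.0], [4.5, -0.6, 0.0], [4.5, -1.1, 0.0], [4.4, -1.4, 0.0], [4.2, -1.9, 0.0], [4.0, -2.3, 0.0], [3.8, -2.7, 0.0]] [ 567.6 -118.8]
```

```bash
python3 arc.py 524.2 -126.8 538 -79.5 255 308 10 0
```

```text
[[5.7, 0.0, 0.0], [4.4, 0.6, 0.0], [4.5, 0.1, 0.0], [4.4, -0.3, 0.0], [4.4, -0.7, 0.0], [4.3, -1.0, 0.0], [4.2, -1.5, 0.0], [4.0, -1.9, 0.0], [3.8, -2.2, 0.0], [3.7, -2.6, 0.0]] [ 567.6 -117.3]
```

Call:
{"name": "carry_out", "arguments": {"dp": [[4.5,0,0],[4.5,0.4,0],[4.5,0.3,0],[4.5,-0.2,0],[4.5,-0.6,0]], "roll": [0,0,0,0,0]}}

```text
t: 7.5
eef_pos: [0.547, -0.1269, 0.2417]
tool_rot: [1.0, -0.001, -0.0, 0.0]
wrist_force: [-4.3, 2.3, 3.9]
width: 0.0176
gripper_force: 9.2
```

Call:
{"name": "carry_out", "arguments": {"dp": [[4.5,-1,0],[4.2,-1.4,0],[4.2,-1.9,0],[4,-2.3,0],[4,-2.7,0]], "roll": [0,0,0,0,0]}}

```text
t: 8.0
eef_pos: [0.568, -0.1177, 0.242]
tool_rot: [1.0, -0.001, 0.0, 0.0]
wrist_force: [-3.7, -1.4, 2.5]
width: 0.0177
gripper_force: 9.2
```

```bash
python3 look.py
```

```text
F [0.77 0.52 2.8 ] t 8.2 [ 0.5683 -0.1172  0.2423] grip 9.209466576576233 w 0.017539994586377224
sleeve n,xyz; hub n,z [30.75    0.5612 -0.1159  0.1865 22.5     0.1462]
```

```bash
python3 arc.py 568.3 -117.2 538 -79.5 -51 -6 9 0;python3 arc.py 585.7 -84.5 538 -79.5 -6 14 10 0
```

```text
[[3.0, -3.2, 0.0], [2.9, -3.0, 0.0], [2.6, -3.3, 0.0], [2.3, -3.5, 0.0], [2.0, -3.7, 0.0], [1.7, -3.8, 0.0], [1.3, -4.0, 0.0], [1.0, -4.0, 0.0], [0.6, -4.2, 0.0]] [585.7 -84.5]
[[0.2, -1.7, 0.0], [0.1, -1.6, 0.0], [0.0, -1.7, 0.0], [0.0, -1.7, 0.0], [-0.1, -1.6, 0.0], [-0.2, -1.7, 0.0], [-0.2, -1.7, 0.0], [-0.2, -1.6, 0.0], [-0.3, -1.7, 0.0], [-0.4, -1.6, 0.0]] [584.6 -67.9]
```

Call:
{"name": "carry_out", "arguments": {"dp": [[3,-3.2,0],[2.8,-3,0],[2.6,-3.3,0],[2.3,-3.5,0],[2,-3.7,0],[1.7,-3.8,0],[1.3,-4,0],[1,-4,0],[0.6,-4.2,0]], "roll": [0,0,0,0,0,0,0,0,0]}}

```text
t: 9.1
eef_pos: [0.586, -0.085, 0.2426]
tool_rot: [1.0, -0.001, 0.002, 0.001]
wrist_force: [4.9, -3.3, 2.5]
width: 0.0175
gripper_force: 9.3
```

```bash
python3 look.py
```

```text
F [ 5.37 -0.45  2.61] t 9.3 [ 0.5861 -0.0842  0.2426] grip 9.263873845338821 w 0.017689562842347763
sleeve n,xyz; hub n,z [24.75    0.5797 -0.0829  0.1895 23.5     0.1464]
```

Call:
{"name": "carry_out", "arguments": {"dp": [[0.2,-1.7,0],[0.1,-1.7,0],[0,-1.7,0],[0,-1.7,0],[0,0,0]], "roll": [0,0,0,0,0]}}

```text
t: 9.8
eef_pos: [0.5863, -0.0774, 0.2422]
tool_rot: [1.0, -0.0, 0.002, -0.0]
wrist_force: [5.5, -1.2, 0.8]
width: 0.0176
gripper_force: 9.1
```

```bash
python3 look.py
```

```text
F [ 5.99 -0.77  0.85] t 10.0 [ 0.5863 -0.0774  0.2421] grip 9.13916677236557 w 0.017863608522904726
sleeve n,xyz; hub n,z [33.      0.5799 -0.0767  0.1854 17.25    0.1388]
```

The bolt dropped: Fz fell from 2.6 to 0.85 N and the hub went from 146 to 139 mm. Now I turn forward one full turn, following it down, with the centre shifted about 1.5 mm in +x.

```bash
python3 arc.py 586.3 -77.4 539.5 -79.5 2.5 -87.5 18 2.3
```

```text
[[1.2, 4.2, 0.13], [-0.4, 4.2, 0.13], [-0.7, 4.1, 0.13], [-1.1, 4.0, 0.13], [-1.5, 4.0, 0.13], [-1.7, 3.8, 0.13], [-2.1, 3.6, 0.13], [-2.4, 3.4, 0.13], [-2.7, 3.2, 0.13], [-3.0, 3.0, 0.13], [-3.2, 2.7, 0.13], [-3.4, 2.4, 0.13], [-3.6, 2.1, 0.13], [-3.8, 1.7, 0.13], [-4.0, 1.5, 0.13], [-4.0, 1.1, 0.13], [-4.1, 0.7, 0.13], [-4.2, 0.4, 0.13]] [ 541.6 -127.5]
```

Call:
{"name": "carry_out", "arguments": {"dp": [[1,4.2,0.13],[-0.2,4.2,0.13],[-0.7,4.1,0.13],[-1.1,4,0.13],[-1.5,4,0.13],[-1.7,3.8,0.13],[-2.1,3.6,0.13],[-2.4,3.4,0.13],[-2.7,3.2,0.13]], "roll": [0,0,0,0,0,0,0,0,0]}}

```text
t: 10.9
eef_pos: [0.5735, -0.1127, 0.2406]
tool_rot: [1.0, -0.001, -0.0, -0.0]
wrist_force: [2.3, 2.2, 1.0]
width: 0.0176
gripper_force: 9.1
```

Call:
{"name": "carry_out", "arguments": {"dp": [[-3,3,0.13],[-3.2,2.7,0.13],[-3.4,2.4,0.13],[-3.6,2.1,0.13],[-3.8,1.7,0.13],[-4,1.5,0.13],[-4,1.1,0.13],[-4.1,0.7,0.13],[-4.2,0.4,0.13]], "roll": [0,0,0,0,0,0,0,0,0]}}

```text
t: 11.8
eef_pos: [0.5403, -0.1278, 0.2396]
tool_rot: [1.0, -0.0, 0.0, -0.0]
wrist_force: [2.6, 6.5, 1.9]
width: 0.0174
gripper_force: 9.3
```

```bash
python3 look.py; python3 arc.py 541.6 -127.5 539.5 -79.5 -87.5 -177.5 18 2.3
```

```text
F [-0.55  5.34  1.35] t 12.0 [ 0.5399 -0.1278  0.2394] grip 9.277674928307533 w 0.017847303141156273
sleeve n,xyz; hub n,z [25.5     0.5331 -0.1258  0.1822 17.5     0.1371]
[[-4.2, 0.0, 0.13], [-4.2, -0.4, 0.13], [-4.1, -0.7, 0.13], [-4.0, -1.1, 0.13], [-4.0, -1.5, 0.13], [-3.8, -1.7, 0.13], [-3.6, -2.1, 0.13], [-3.4, -2.4, 0.13], [-3.2, -2.7, 0.13], [-3.0, -3.0, 0.13], [-2.7, -3.2, 0.13], [-2.4, -3.4, 0.13], [-2.1, -3.6, 0.13], [-1.7, -3.8, 0.13], [-1.5, -4.0, 0.13], [-1.1, -4.0, 0.13], [-0.7, -4.1, 0.13], [-0.4, -4.2, 0.13]] [491.5 -81.6]
```

```bash
python3 arc.py 539.9 -127.8 539.5 -78.5 -90 -180 18 2.3
```

```text
[[-4.6, -1.5, 0.13], [-4.1, -0.5, 0.13], [-4.1, -0.9, 0.13], [-4.0, -1.3, 0.13], [-3.9, -1.6, 0.13], [-3.7, -1.9, 0.13], [-3.5, -2.3, 0.13], [-3.4, -2.5, 0.13], [-3.0, -2.9, 0.13], [-2.9, -3.0, 0.13], [-2.5, -3.4, 0.13], [-2.3, -3.5, 0.13], [-1.9, -3.7, 0.13], [-1.6, -3.9, 0.13], [-1.3, -4.0, 0.13], [-0.9, -4.1, 0.13], [-0.5, -4.1, 0.13], [-0.2, -4.2, 0.13]] [491.5 -78.5]
```

Call:
{"name": "carry_out", "arguments": {"dp": [[-4.4,-1,0.13],[-4.1,-0.8,0.13],[-4.1,-1.1,0.13],[-4,-1.3,0.13],[-3.9,-1.6,0.13],[-3.7,-1.9,0.13],[-3.5,-2.3,0.13],[-3.4,-2.5,0.13],[-3.2,-2.9,0.13]], "roll": [0,0,0,0,0,0,0,0,0]}}

```text
t: 12.9
eef_pos: [0.5056, -0.1128, 0.2382]
tool_rot: [1.0, -0.001, -0.001, 0.0]
wrist_force: [-2.0, -5.6, 1.2]
width: 0.0178
gripper_force: 9.3
```

Call:
{"name": "carry_out", "arguments": {"dp": [[-2.9,-3,0.13],[-2.5,-3.4,0.13],[-2.3,-3.5,0.13],[-1.9,-3.7,0.13],[-1.6,-3.9,0.13],[-1.3,-4,0.13],[-0.9,-4.1,0.13],[-0.5,-4.1,0.13],[-0.2,-4.2,0.13]], "roll": [0,0,0,0,0,0,0,0,0]}}

```text
t: 13.8
eef_pos: [0.4917, -0.0781, 0.2369]
tool_rot: [1.0, -0.001, -0.001, -0.0]
wrist_force: [-4.3, -2.6, 0.5]
width: 0.018
gripper_force: 9.3
```

```bash
python3 look.py
```

```text
F [-4.51  1.44  1.17] t 14.0 [ 0.4918 -0.0778  0.2368] grip 9.233040064573288 w 0.017970623205572057
sleeve n,xyz; hub n,z [30.75    0.4842 -0.0751  0.1798 18.5     0.1351]
```

```bash
python3 arc.py 491.8 -77.8 539 -79 -181.5 -271.5 18 2.3;python3 arc.py 537.7 -31 539 -79 -271.5 -361.5 18 2.3
```

```text
[[-0.5, -4.2, 0.13], [0.7, -4.2, 0.13], [1.0, -4.0, 0.13], [1.3, -4.0, 0.13], [1.7, -3.8, 0.13], [2.1, -3.7, 0.13], [2.3, -3.5, 0.13], [2.7, -3.2, 0.13], [2.9, -3.0, 0.13], [3.1, -2.8, 0.13], [3.4, -2.4, 0.13], [3.6, -2.2, 0.13], [3.8, -1.8, 0.13], [3.9, -1.5, 0.13], [4.0, -1.2, 0.13], [4.1, -0.8, 0.13], [4.2, -0.4, 0.13], [4.2, -0.1, 0.13]] [540.3 -31. ]
[[6.7, 0.3, 0.13], [4.2, 0.7, 0.13], [4.0, 1.0, 0.13], [4.0, 1.3, 0.13], [3.8, 1.7, 0.13], [3.7, 2.1, 0.13], [3.5, 2.3, 0.13], [3.2, 2.7, 0.13], [3.0, 2.9, 0.13], [2.8, 3.1, 0.13], [2.4, 3.4, 0.13], [2.2, 3.6, 0.13], [1.8, 3.8, 0.13], [1.5, 3.9, 0.13], [1.2, 4.0, 0.13], [0.8, 4.1, 0.13], [0.4, 4.2, 0.13], [0.1, 4.2, 0.13]] [587.  -80.3]
```

Call:
{"name": "carry_out", "arguments": {"dp": [[-0.5,-4.2,0.13],[0.7,-4.2,0.13],[1,-4,0.13],[1.3,-4,0.13],[1.7,-3.8,0.13],[2.1,-3.7,0.13],[2.3,-3.5,0.13],[2.7,-3.2,0.13],[2.9,-3,0.13]], "roll": [0,0,0,0,0,0,0,0,0]}}

```text
t: 14.9
eef_pos: [0.5066, -0.0446, 0.2359]
tool_rot: [1.0, -0.0, -0.0, -0.0]
wrist_force: [-5.1, 1.5, 1.7]
width: 0.0178
gripper_force: 9.2
```

Call:
{"name": "carry_out", "arguments": {"dp": [[3.1,-2.8,0.13],[3.4,-2.4,0.13],[3.6,-2.2,0.13],[3.8,-1.8,0.13],[3.9,-1.5,0.13],[4,-1.2,0.13],[4.1,-0.8,0.13],[4.2,-0.4,0.13],[4.2,-0.1,0.13]], "roll": [0,0,0,0,0,0,0,0,0]}}

```text
t: 15.8
eef_pos: [0.5413, -0.0316, 0.235]
tool_rot: [1.0, -0.0, 0.0, -0.0]
wrist_force: [-1.9, 3.5, 1.4]
width: 0.0178
gripper_force: 9.3
```

```bash
python3 look.py
```

```text
F [1.95 4.7  1.54] t 16.0 [ 0.5415 -0.0317  0.2353] grip 9.312459826469421 w 0.017486483741040917
sleeve n,xyz; hub n,z [ 3.150e+01  5.345e-01 -2.890e-02  1.815e-01  1.850e+01  1.324e-01]
```

```bash
python3 arc.py 541.5 -31.7 539 -79 -273 -363 18 2.3
```

```text
[[4.2, -0.2, 0.13], [4.1, 0.7, 0.13], [4.0, 1.1, 0.13], [4.0, 1.5, 0.13], [3.7, 1.8, 0.13], [3.6, 2.1, 0.13], [3.5, 2.5, 0.13], [3.1, 2.7, 0.13], [3.0, 3.0, 0.13], [2.6, 3.2, 0.13], [2.4, 3.5, 0.13], [2.1, 3.6, 0.13], [1.7, 3.8, 0.13], [1.4, 4.0, 0.13], [1.1, 4.0, 0.13], [0.6, 4.2, 0.13], [0.4, 4.1, 0.13], [-0.1, 4.2, 0.13]] [586.9 -81.5]
```

Call:
{"name": "carry_out", "arguments": {"dp": [[4.2,0,0.13],[4.1,0.6,0.13],[4,1.1,0.13],[4,1.5,0.13],[3.7,1.8,0.13],[3.6,2.1,0.13],[3.5,2.5,0.13],[3.1,2.7,0.13],[3,3,0.13]], "roll": [0,0,0,0,0,0,0,0,0]}}

```text
t: 16.9
eef_pos: [0.5745, -0.0474, 0.2339]
tool_rot: [1.0, -0.001, 0.001, 0.0]
wrist_force: [0.5, 4.3, 1.3]
width: 0.0179
gripper_force: 9.3
```

Call:
{"name": "carry_out", "arguments": {"dp": [[2.6,3.2,0.13],[2.4,3.5,0.13],[2.1,3.6,0.13],[1.7,3.8,0.13],[1.4,4,0.13],[1.1,4,0.13],[0.6,4.2,0.13],[0.4,4.1,0.13],[-0.1,4.2,0.13],[0,0,0]], "roll": [0,0,0,0,0,0,0,0,0,0]}}

```text
t: 17.9
eef_pos: [0.5863, -0.0831, 0.2328]
tool_rot: [1.0, -0.001, 0.001, 0.001]
wrist_force: [5.6, -0.7, 0.7]
width: 0.0175
gripper_force: 9.3
```

```bash
python3 look.py; cp pics/l*.png /dev/null 2>&1; mv $(ls -t pics/l*|head -1) pics/end.png
```

```text
F [ 5.16 -2.32  1.35] t 18.1 [ 0.5863 -0.083   0.2329] grip 9.258472323417664 w 0.01766463947900563
sleeve n,xyz; hub n,z [33.      0.5801 -0.0813  0.1767 17.25    0.1311]
cp: target '/dev/null': Not a directory
```

View pics/end.png

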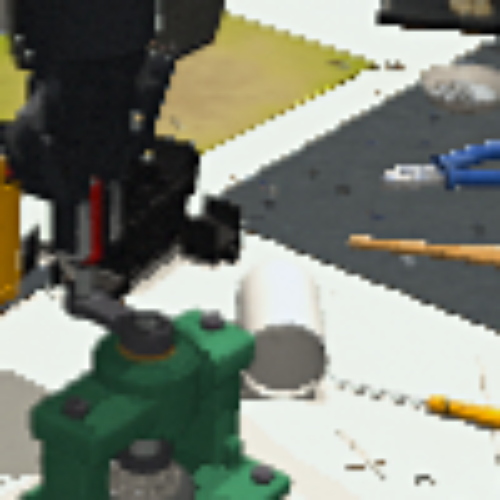

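The picture shows the sleeve still between the fingers at (97,220), with the crank pointing away from the robot. The bolt is about 7.7 mm lower than just after the drop, and the beaker and driver look undisturbed.

```bash
python3 -c "
from rig import ctrl
print(ctrl.sign_off())"
```

```text
the job is handed in; nothing more can be done
None
```

The job is handed in: the bolt dropped into its thread, was turned forward about 367° (hub 139 to 131 mm), and the gripper still holds the handle at about 9 N per finger, 18.1 s in.

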